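# Shut the kiln's vent flap with the hook pole

## Task

Take the hook pole from its wooden rest, drop its hook into the ring eye on the open vent flap on top of the kiln, and draw the flap shut until it clicks home and stays shut by itself; pull gently, never straining the eye, the flap or the kiln with more than about 20 N. Then unhook without pulling the flap open again and lay the pole back in its rest the way it lay. The kiln is hot: touch it with the pole only, never with the gripper or arm, and leave the other things on the bench alone.

Things in the scene. Friction and masses are not known exactly. Their poses are not given: they have to be found in the camera images.
- pole_grip (a point): Grip point, near the balance, of the hook pole (260 mm long, 0.13 to 0.2 kg), inside its wooden handle, 24 mm wide (y), 26 mm high (z), which runs from x = -115 to +50 mm; then a steel rod of 8 mm diameter on the same centre line to x = +140 mm, where a straight prong of 8 mm diameter turns down, its round tip 44 mm below the centre line. x: along the pole to the hook, z: up.
- pole_hook (a point): The point on the centre line of the pole's prong that is to sit in the eye: 140 mm ahead of and 28 mm below the grip point, 16 mm above the prong's tip. Axes as the pole's.
- rest: Fixed wooden rest: board 260 x 80 x 12 mm, two flared cradles open upward 85 mm before and behind its middle. Origin on the bench under its middle, x towards the hook end. The pole lies with its grip point within 4 mm of above the origin, centre line 60 mm above the bench, handle in the rear cradle, rod in the front one; the handle between them is free for the fingers.
- kiln: Fixed hot bench kiln: grey box 240 deep (x) x 260 wide (y) x 150 mm high; the vent throat on its roof lies between two upright steel cheeks 115 mm high, 199 mm apart. Origin on the bench right below the flap's hinge line; front face 70 mm before it (-x), back 170 mm behind. x points from front to back, z up.
- flap_hinge (a point): Middle of the flap's hinge line, on the kiln, 160 mm above the bench; the hinge axis is the kiln's y axis.
- flap_eye (a point): Centre of the ring eye on the flap's upper edge: 6 mm steel wire, 18 mm clear inside, 30 mm outside, standing out from the front of the aluminium flap (140 wide x 113 high). With the flap upright it lies 28 mm before (kiln -x) and 110 mm above the hinge line. The ring lies level when the flap leans 0.38 rad and turns with it; the prong enters from above at any lean. Axes as the flap's.
- flap (a joint): Lean of the flap, rad: near 0 = shut (upright), growing as its top leans back (kiln +x). Starts 0.58 to 0.85. A spring opens it (2 to 4 N at the eye). In the eye's last 15 mm a spring catch must be overcome (7 to 10 N in all), then it clicks and holds. The sealing frame is adjustable and stops it anywhere from -0.12 to 0.12; there the pull rises steeply. Unclicked, it springs open.
- jar: Bystander: small amber glass jar, 60 mm diameter, 90 mm high. Origin at the centre of its foot.
- hammer: Bystander: hammer lying flat, 220 mm long. Origin underneath its middle.
- crucible: Bystander: white crucible, 68 mm across, 45 mm high. Origin at the centre of its foot.
- block: Bystander: plain steel doming block, a 50 mm cube. Origin at the centre of its underside.

How it is judged:
By the outcome, as a careful person would: the job done as asked, in the order asked, and still so for the second after the job is handed in, with the robot touching nothing.
It also fails if it takes over 64 s, if anything falls off the work surface, if the arm or the gripper's body presses on something with over 40 N, if the wrist force passes 120 N, or if a joint passes its speed limit or range.

## Robot

A 6-joint arm with a two-finger parallel gripper is mounted at the origin on the work surface. World frame = base frame: x ahead of the robot, y to its left, z up, the work surface at z = 0. Lengths are in m, angles in rad, forces in N, time in s.
With the tool pointing down it reaches from about 0.325 to 0.75 m from the base axis. Payload 7.6 kg.
Tool frame: the origin (TCP) lies at the very end of the fingers, on their centre line; the grasp point (between the pads) lies 19 mm behind it; z points along the fingers, y is the line along which they close (so a half turn about z gives the same grasp; the last joint's range is limited). The gripper opens to 85 mm and grips with 20 to 120 N. Pads are 22 mm wide; open, the fingers measure 114 mm over their backs; the gripper's body (76 mm by 85 mm) begins 54 mm behind the grasp point. The pads swing forward as they close: fully open they stand 13 mm farther back than shut.
Start: joints at [1.049, 0.052, 1.401, -0, 1.689, -0.07], TCP at [0.229, 0.472, 0.231] pointing down, gripper open.
Joint ranges: [-2.9, 2.9], [-0.91, 2.17], [0.12, 2.37], [-1.06, 4.2], [0.26, 2.73], [-2.93, 2.93]. Speed limits (rad/s): [2.57, 2.57, 3.01, 3.14, 3.14, 3.14].

## Interface

Orientations are given as a rotation vector (axis times angle).
In Python, from rig import monitor, cams, ticket, spotter gives the robot as it stands.
- The arm moves only by the tool send_rows, never from a script. Its argument "commands" is a list of rows, each a list of 6 numbers: the shift along the tool's x, y, z in mm, then the turn, a rotation vector about the tool's x, y, z in degrees. In form: [[x, y, z, wx, wy, wz], ...]. A call has exactly 5 rows; each row shifts and turns the commanded pose from where the row before left it, along the tool's axes as they then stand; what a row does not reach is not made up. A row lasts 1/12 s, in which the tool goes at most 41.7 mm and 7.16 degrees, less where a joint would pass 70% of its speed; a pose out of reach is approached as far as the arm can. A call with a gripper value outside its range is refused whole. "claw" is the opening, from 0 (shut) to 1 (fully open), set as the call begins (left out, the last holds). The fingers move at their own pace and stop on an object; the grip force is fixed at half the most. Time passes only in rows, so rows that do not move let the fingers close, or fill a call up. It gives the time, the measured TCP pose, the force, the opening and the grip force at its end, in the units of the state.
- monitor.observe(): the state, without advancing time (a new reading comes with each control period).
- cams.snapshot(name): name is "scene" or "side" or "wrist"; returns the picture (480x640x3 uint8, red, green, blue); there is no depth.
- cams.get_calibration(name): a dict with "K" (3x3 intrinsics, pixels), "rvec" (rotation vector, rad) and "tvec" (3), from world to camera coordinates, as OpenCV has them. Camera axes: x right, y down, z forward; pixel columns grow to the right and rows downward; lengths in m; the calibration is good to about 2 mm. A picture is of the moment at which its call begins: read the wrist's pose just before it. get_calibration takes no time and is no camera call; for the wrist camera it gives the pose at the moment of the call.
- ticket.job_done(): hands the job in; it is judged then, once.
Trained networks look in the newest picture that a camera, given by its name, has taken for a name from the list of things; names that differ only in an ending like _2 or _b are one class to them, and where a whole thing is asked for, a point or a joint stands for the part that bears it (a point fixed in the world has none). Each returns a list of dicts, best first, with "p" (0 to 1); they miss things now and then, are a little off and sometimes report something else, mostly with a low value. They report only what shows in the picture. A call takes as long as a camera call.
- spotter.trace(query, camera): "region" (480x640 bool, what is visible of it) and "centre" ([column, row] in pixels, amid what is visible of it).
- spotter.pinpoint(query, camera): "centre" ([column, row] in pixels: a listed point, or the origin of a listed thing).
The state is a dict: "time": time; "joint_positions": joint angles; "qd": joint speeds; "joint_efforts": joint torques, N m; "tcp_pos": TCP position; "orientation": TCP orientation; "contact_force": force on the tool from outside, world axes, zero at the start; "wrist_torque": the same for the moment, N m; "opening": opening from 0.0 (shut) to 1.0 (fully open); "grip_force": force on a finger pad.
Only numpy, scipy, OpenCV 4.12 (cv2) and the standard library are available. Lean on these libraries where they do the work, as an engineer would, in place of code of your own. Each camera call takes 0.05 s, during which the arm holds its last target. There are 200 camera calls.

## Working session

There is one attempt and no reset: what is moved stays moved. The work goes in short steps, Python scripts to look and compute and a tool call to move; the robot and the scene stay as the last step left them, time stands still between calls to the robot, and variables do not carry over. Pictures are saved under pics/ and viewed, at most 10 in all, crops included, and the job is handed in when it is done.

Besides the shell and the picture viewer there is one more tool, called after ">>>" in YAML: its name, and indented under it one key for each argument. send_rows: Moves the arm, as the interface text tells. Its arguments: {"type":"object","properties":{"commands":{"type":"array","items":{"type":"array","items":{"type":"number"}}},"claw":{"type":"number"}},"required":["commands"]}

```bash
mkdir -p pics; ls
cat > h.py <<'E'
import numpy as np, cv2
from scipy.spatial.transform import Rotation as R
from rig import monitor, cams, ticket, spotter
def cal(n):
    c=cams.get_calibration(n); return np.array(c["K"],float),R.from_rotvec(np.ravel(c["rvec"])).as_matrix(),np.ravel(c["tvec"])
def ray(n,px,c=None):
    K,Rm,t=c or cal(n); d=Rm.T@np.linalg.inv(K)@np.array([px[0],px[1],1.]); return -Rm.T@t,d/np.linalg.norm(d)
def onz(n,px,z,c=None):
    o,d=ray(n,px,c); return o+d*(z-o[2])/d[2]
def tri(rays):
    A=sum(np.eye(3)-np.outer(d,d) for o,d in rays); b=sum((np.eye(3)-np.outer(d,d))@o for o,d in rays)
    p=np.linalg.solve(A,b); return p,[np.linalg.norm(np.cross(p-o,d)) for o,d in rays]
def proj(n,P,c=None):
    K,Rm,t=c or cal(n); q=K@(Rm@np.asarray(P)+t); return q[:2]/q[2]
E
python3 - <<'E'
from h import *
np.set_printoptions(precision=4,suppress=True)
s=monitor.observe();print({k:np.round(v,3) for k,v in s.items()})
for n in ["scene","side"]:
    im=cams.snapshot(n); cv2.imwrite(f"pics/{n}0.png",im[:,:,::-1])
    print(n,ray(n,(320,240)))
    for q in ["pole_grip","pole_hook","rest","kiln","flap_hinge","flap_eye","jar","hammer","crucible","block"]:
        print(q,[(np.round(r["centre"],1).tolist(),round(r["p"],2)) for r in spotter.pinpoint(q,n)[:2]])
E
```

```text
pics
{'time': np.float64(0.0), 'joint_positions': array([ 1.049,  0.053,  1.402,  0.   ,  1.689, -0.07 ]), 'qd': array([ 0.001,  0.   , -0.001, -0.   ,  0.   ,  0.001]), 'joint_efforts': array([  0.001, -38.166, -36.02 ,  -0.   ,   0.006,   0.   ]), 'tcp_pos': array([0.229, 0.472, 0.23 ]), 'orientation': array([-0.704, -3.061,  0.002]), 'contact_force': array([-0.13 , -0.656, -0.878]), 'wrist_torque': array([-0.006,  0.022, -0.03 ]), 'grip_force': np.float64(0.0), 'opening': np.float64(1.0)}
scene (array([1.3385, 0.2809, 1.0062]), array([-0.6686, -0.2683, -0.6935]))
pole_grip [([470.6, 286.7], 0.78), ([290.9, 258.1], 0.3)]
pole_hook [([454.5, 343.3], 0.56)]
rest [([463.2, 305.3], 0.58)]
kiln []
flap_hinge []
flap_eye [([292.2, 256.6], 0.75)]
jar [([200.8, 242.9], 0.73), ([293.7, 258.1], 0.28)]
hammer []
crucible [([383.6, 269.9], 0.88)]
block [([440.1, 410.9], 0.59)]
side (array([ 0.847 , -0.7872,  0.9652]), array([-0.2558,  0.6751, -0.6919]))
pole_grip [([316.3, 184.7], 0.64)]
pole_hook []
rest [([316.1, 202.1], 0.91)]
kiln []
flap_hinge [([345.8, 260.2], 0.73)]
flap_eye [([378.8, 234.0], 0.71), ([347.3, 258.4], 0.51)]
jar [([203.6, 442.3], 0.78)]
hammer [([186.5, 359.7], 0.67)]
crucible []
block [([428.4, 232.3], 0.88)]
```

View pics/scene0.png

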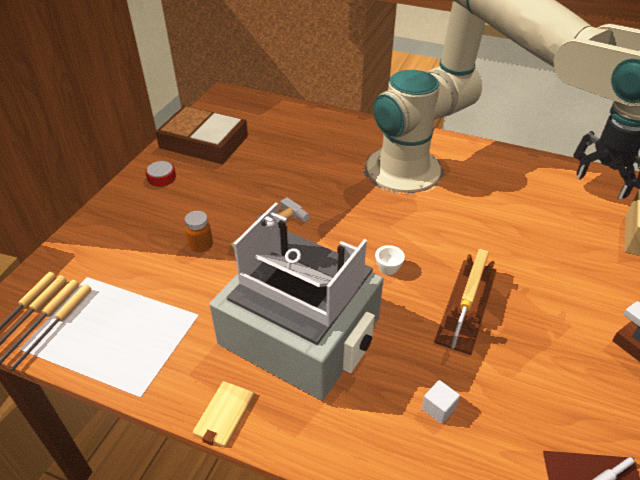

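View pics/side0.png

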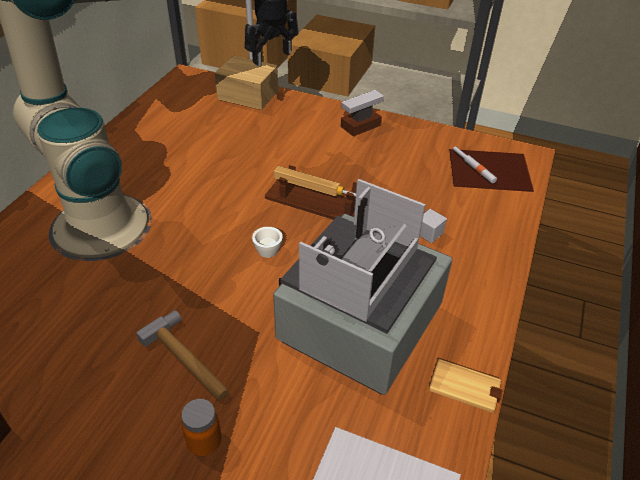

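Run:
```python
from h import *
np.set_printoptions(precision=4,suppress=True)
print("grip",tri([ray("scene",(470.6,286.7)),ray("side",(316.3,184.7))]))
print("eye",tri([ray("scene",(292.2,256.6)),ray("side",(378.8,234.0))]), tri([ray("scene",(292.2,256.6)),ray("side",(347.3,258.4))]))
print("hook z.032",onz("scene",(454.5,343.3),.032))
print("rest",onz("scene",(463.2,305.3),0),onz("side",(316.1,202.1),0))
print("grip z.06",onz("scene",(470.6,286.7),.06),onz("side",(316.3,184.7),.06))
print("hinge z.16",onz("side",(345.8,260.2),.16))
print("jar",onz("scene",(200.8,242.9),0),onz("side",(203.6,442.3),0),"cruc",onz("scene",(383.6,269.9),0),"blk",onz("scene",(440.1,410.9),0),onz("side",(428.4,232.3),0),"ham",onz("side",(186.5,359.7),0))
```

```text
grip (array([0.4316, 0.2745, 0.0541]), [np.float64(0.0011588498534517463), np.float64(0.0011588498534519185)])
eye (array([ 0.6719, -0.0406,  0.2541]), [np.float64(0.000858556414797133), np.float64(0.0008585564147967331)]) (array([ 0.6253, -0.0641,  0.1995]), [np.float64(0.0005649491239807202), np.float64(0.0005649491239808808)])
hook z.032 [0.5788 0.2742 0.032 ]
rest [0.4435 0.2694 0.    ] [0.431  0.2755 0.    ]
grip z.06 [0.4387 0.2742 0.06  ] [0.4331 0.2688 0.06  ]
hinge z.16 [ 0.6135 -0.0328  0.16  ]
jar [ 0.4901 -0.3799  0.    ] [ 0.4941 -0.3842 -0.    ] cruc [0.4066 0.0706 0.    ] blk [0.7207 0.2829 0.    ] [0.7131 0.2788 0.    ] ham [ 0.3801 -0.2499  0.    ]
```

The scene picture shows the eye at (292,256), the pole from (480,255) to (455,343) and the kiln's lower corners at (222,345) and (327,390). The side picture shows the eye at (377,236), the handle at (275,172)–(345,192) and the kiln's lower corners at (280,330) and (387,391). Both agree with what the networks reported.

Run:
```python
from h import *
from scipy.optimize import least_squares
np.set_printoptions(precision=4,suppress=True)
C={n:cal(n) for n in("scene","side")}
obs=[("scene",(327,390),(.17,.13,0)),("scene",(222,345),(.17,-.13,0)),("side",(387,391),(.17,-.13,0)),("side",(280,330),(-.07,-.13,0)),
("scene",(383,280),(-.07,.13,.15)),("side",(450,260),(.17,.13,.15)),("side",(275,284),(-.07,-.13,.15)),("scene",(215,298),(.17,-.13,.15))]
def W(p,q): c,s=np.cos(p[2]),np.sin(p[2]); return np.array([p[0]+c*q[0]-s*q[1],p[1]+s*q[0]+c*q[1],q[2]])
f=lambda p:np.concatenate([proj(n,W(p,q),C[n])-px for n,px,q in obs])
r=least_squares(f,[.61,-.03,0],loss="soft_l1"); p=r.x; print(p); print(f(p).reshape(-1,2))
tiles=[]
for n,(x0,y0) in(("scene",(200,195)),("side",(265,175))):
    im=cv2.imread(f"pics/{n}0.png")[y0:y0+210,x0:x0+200]; im=cv2.resize(im,(800//2,420),interpolation=cv2.INTER_CUBIC)
    P=lambda q:tuple(int(v) for v in (proj(n,W(p,q),C[n])-[x0,y0])*2)
    B=[(-.07,-.13),(.17,-.13),(.17,.13),(-.07,.13)]
    for z in(0,.15):
        for i in range(4): cv2.line(im,P((*B[i],z)),P((*B[(i+1)%4],z)),(0,255,0),1)
    cv2.line(im,P((0,-.07,.16)),P((0,.07,.16)),(0,0,255),1)
    for th in(.58,.7,.85):
        c,s=np.cos(th),np.sin(th); cv2.circle(im,P((-.028*c+.11*s,0,.16+.11*c+.028*s)),2,(255,0,255),-1)
    tiles.append(im)
cv2.imwrite("pics/k1.png",np.hstack(tiles))
# pole traces
for n in C:
    cams.snapshot(n); t=spotter.trace("pole_grip",n)
    if t:
        ys,xs=np.nonzero(t[0]["region"]); pc=np.c_[xs,ys]; m=pc.mean(0); d=np.linalg.svd(pc-m,full_matrices=False)[2][0]
        e=[m+d*k for k in(np.min((pc-m)@d),np.max((pc-m)@d))]; print(n,t[0]["p"],len(pc),np.array(e),[onz(n,q,.06) for q in e])
    print("eye",[(np.round(r["centre"],1),r["p"]) for r in spotter.pinpoint("flap_eye",n)[:2]])
```

```text
[ 0.605  -0.015  -0.2007]
[[-0.4426 18.3653]
 [ 0.9657  1.7306]
 [-4.7379  3.1268]
 [-4.042   3.9435]
 [ 9.7771 -1.0602]
 [ 6.2979 -7.3113]
 [-1.3769 -1.1741]
 [-0.9207  2.5524]]
scene 0.59 814 [[483.0418 250.0137]
 [451.3048 347.0996]] [array([0.3147, 0.2783, 0.06  ]), array([0.6121, 0.2705, 0.06  ])]
eye [(array([293.6, 257.3]), 0.57), (array([199.2, 245. ]), 0.34)]
side 0.78 987 [[274.119  170.5998]
 [346.006  191.9798]] [array([0.3179, 0.2787, 0.06  ]), array([0.5075, 0.2713, 0.06  ])]
eye [(array([375.7, 237.3]), 0.64)]
```

View pics/k1.png

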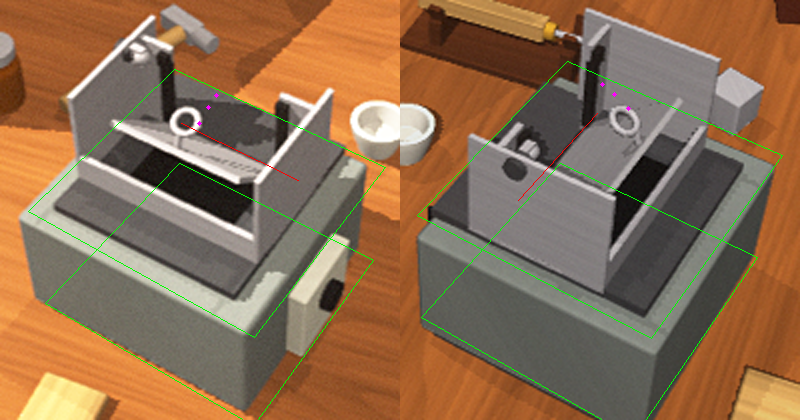

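The crop shows that my corner readings were rough. The better ones are: scene (321,400), (218,343), (211,301), (325,362) and (383,275); side (276,337), (274,289), (392,350), (456,252) and (387,391). I'll refit the kiln pose with these.

Run:
```python
from h import *
from scipy.optimize import least_squares
np.set_printoptions(precision=4,suppress=True)
C={n:cal(n) for n in("scene","side")}
obs=[("scene",(321,400),(.17,.13,0)),("scene",(218,343),(.17,-.13,0)),("side",(388,391),(.17,-.13,0)),("side",(276,337),(-.07,-.13,0)),
("scene",(383,275),(-.07,.13,.15)),("side",(456,252),(.17,.13,.15)),("side",(274,289),(-.07,-.13,.15)),("scene",(211,301),(.17,-.13,.15)),("scene",(325,362),(.17,.13,.15)),("side",(392,350),(.17,-.13,.15))]
def W(p,q): c,s=np.cos(p[2]),np.sin(p[2]); return np.array([p[0]+c*q[0]-s*q[1],p[1]+s*q[0]+c*q[1],q[2]])
f=lambda p:np.concatenate([proj(n,W(p,q),C[n])-px for n,px,q in obs])
r=least_squares(f,[.61,-.03,0],loss="soft_l1"); p=r.x; print(p); print(f(p).reshape(-1,2))
def eye(p,th): c,s=np.cos(th),np.sin(th); return W(p,(-.028*c+.11*s,0,.16+.11*c+.028*s))
for th in(.58,.7,.75,.8,.85): print(th,eye(p,th),proj("scene",eye(p,th)),proj("side",eye(p,th)))
print(tri([ray("scene",(292.7,256.5)),ray("side",(377.3,235.7))]))
im=cv2.imread("pics/side0.png");
```

```text
[ 0.606  -0.026  -0.1734]
[[ 3.0825  6.6793]
 [ 0.7376  4.6617]
 [-4.0715  7.3044]
 [-1.013   2.7273]
 [ 4.3404  1.2906]
 [-1.1887  2.4269]
 [-1.4627 -0.3179]
 [-1.5586  0.4977]
 [-0.2996  0.1014]
 [ 0.6141 -1.2914]]
0.58 [ 0.6424 -0.0323  0.2674] [302.9007 241.7594] [364.9008 221.1124]
0.7 [ 0.6548 -0.0345  0.2622] [299.1906 247.8487] [371.1086 226.0514]
0.75 [ 0.6597 -0.0354  0.2596] [297.7024 250.5044] [373.5754 228.2572]
0.8 [ 0.6646 -0.0362  0.2567] [296.2554 253.2179] [375.9601 230.54  ]
0.85 [ 0.6692 -0.037   0.2536] [294.8544 255.9804] [378.2554 232.8928]
(array([ 0.6693, -0.0414,  0.2507]), [np.float64(7.003459247348729e-05), np.float64(7.003459247354485e-05)])
```

```bash
cat >> h.py <<'E'
def down(yaw):  # tool z down, tool y along +-(pole y); x along yaw
    return R.from_matrix(np.c_[[np.cos(yaw),np.sin(yaw),0],[np.sin(yaw),-np.cos(yaw),0],[0,0,-1]])
def plan(pos,Rt=None,n=5,p0=None,R0=None):
    s=monitor.observe(); p0=s["tcp_pos"] if p0 is None else p0; R0=R.from_rotvec(s["orientation"]) if R0 is None else R0
    Rt=R0 if Rt is None else Rt; w=(R0.inv()*Rt).as_rotvec(); rows=[]; step=(np.array(pos)-p0)/n
    for i in range(n):
        Ri=R0*R.from_rotvec(w*i/n); rows.append([round(float(v),1) for v in np.r_[Ri.inv().apply(step)*1000,np.degrees(w)/n]])
    return rows
E
python3 - <<'E'
from h import *
s=monitor.observe(); R0=R.from_rotvec(s["orientation"]); print(R0.as_matrix().round(3))
for k in(0,np.pi):
    print(plan([.434,.273,.20],down(-.03+k),10))
K,Rm,t=cal("wrist"); print("cam in tool",R0.inv().apply(-Rm.T@t-s["tcp_pos"]),(R0.inv().as_matrix()@Rm.T).round(2))
E
```

```text
[[-0.9    0.437  0.   ]
 [ 0.437  0.9    0.   ]
 [ 0.     0.    -1.   ]]
[[-27.1, -9.0, 3.1, 0.0, -0.0, 15.6], [-28.5, -1.4, 3.1, 0.0, -0.0, 15.6], [-27.9, 6.3, 3.1, 0.0, -0.0, 15.6], [-25.1, 13.6, 3.1, 0.0, -0.0, 15.6], [-20.6, 19.9, 3.1, 0.0, -0.0, 15.6], [-14.5, 24.6, 3.1, 0.0, -0.0, 15.6], [-7.3, 27.6, 3.1, 0.0, -0.0, 15.6], [0.4, 28.6, 3.1, 0.0, -0.0, 15.6], [8.0, 27.4, 3.1, 0.0, -0.0, 15.6], [15.1, 24.3, 3.1, 0.0, -0.0, 15.6]]
[[-27.1, -9.0, 3.1, 0.0, 0.0, -2.4], [-26.7, -10.1, 3.1, 0.0, 0.0, -2.4], [-26.3, -11.2, 3.1, 0.0, 0.0, -2.4], [-25.8, -12.3, 3.1, 0.0, 0.0, -2.4], [-25.2, -13.4, 3.1, 0.0, 0.0, -2.4], [-24.6, -14.5, 3.1, 0.0, 0.0, -2.4], [-24.0, -15.5, 3.1, 0.0, 0.0, -2.4], [-23.3, -16.5, 3.1, 0.0, 0.0, -2.4], [-22.6, -17.5, 3.1, 0.0, 0.0, -2.4], [-21.9, -18.4, 3.1, 0.0, 0.0, -2.4]]
cam in tool [ 0.07156047  0.00030742 -0.14371572] [[ 0.   -0.96 -0.28]
 [ 1.    0.   -0.  ]
 [ 0.   -0.28  0.96]]
```

>>> send_rows:
  commands:
    - [-27.1,-9,3.1,0,0,-2.4]
    - [-26.7,-10.1,3.1,0,0,-2.4]
    - [-26.3,-11.2,3.1,0,0,-2.4]
    - [-25.8,-12.3,3.1,0,0,-2.4]
    - [-25.2,-13.4,3.1,0,0,-2.4]
  claw: 1

```text
time: 1.82
tcp_pos: [0.3323, 0.3718, 0.2158]
orientation: [0.376, 3.119, 0.0]
contact_force: [0.6, 0.5, -0.1]
opening: 0.999
grip_force: 0.0
```

>>> send_rows:
  commands:
    - [-24.6,-14.5,3.1,0,0,-2.4]
    - [-24,-15.5,3.1,0,0,-2.4]
    - [-23.3,-16.5,3.1,0,0,-2.4]
    - [-22.6,-17.5,3.1,0,0,-2.4]
    - [-21.9,-18.4,3.1,0,0,-2.4]

```text
time: 2.23
tcp_pos: [0.4345, 0.2717, 0.2003]
orientation: [0.048, 3.141, 0.0]
contact_force: [0.3, 0.3, -0.2]
opening: 0.999
grip_force: 0.0
```

Run:
```python
from h import *
np.set_printoptions(precision=4,suppress=True)
s=monitor.observe(); print(s["time"],s["tcp_pos"],s["contact_force"],s["wrist_torque"]); c=cal("wrist")
im=cams.snapshot("wrist"); cv2.imwrite("pics/w1.png",im[:,:,::-1])
for q,z in(("pole_grip",.06),("pole_hook",.032),("rest",0)):
    for r in spotter.pinpoint(q,"wrist")[:2]: print(q,r["p"],np.round(r["centre"]),onz("wrist",r["centre"],z,c))
for t in spotter.trace("pole_grip","wrist")[:1]:
    m=t["region"].astype(np.uint8); ys,xs=np.nonzero(m); P=np.array([onz("wrist",(x,y),.068,c)[:2] for x,y in zip(xs[::7],ys[::7])])
    # centre line: mean y in x bins over handle
    for a in np.arange(.30,.60,.02):
        k=(P[:,0]>=a)&(P[:,0]<a+.02)
        if k.sum()>5: print(round(a+.01,3),P[k,1].min().round(4),P[k,1].max().round(4),P[k,1].mean().round(4))
    print(P[:,0].min(),P[:,0].max())
```

```text
2.2333 [0.4345 0.2717 0.2003] [ 0.2638  0.2512 -0.2167] [ 0.0067 -0.0191  0.0221]
pole_grip 0.63 [320. 237.] [0.4385 0.275  0.06  ]
rest 0.67 [ 70. 172.] [0.3951 0.078  0.    ]
0.33 0.2653 0.2896 0.2773
0.35 0.2651 0.2893 0.2774
0.37 0.2644 0.2884 0.2765
0.39 0.2631 0.2881 0.2759
0.41 0.2634 0.2877 0.2755
0.43 0.2627 0.2869 0.2748
0.45 0.2619 0.2865 0.2743
0.47 0.2623 0.2848 0.2749
0.49 0.2621 0.2844 0.2727
0.51 0.2687 0.2764 0.2726
0.53 0.2681 0.2757 0.2722
0.55 0.2667 0.2753 0.2711
0.57 0.267 0.2749 0.2709
0.3215557754675901 0.5767908859084756
```

View pics/w1.png

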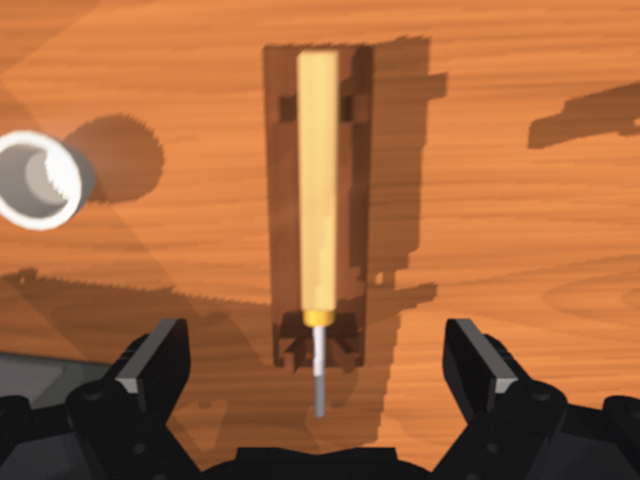

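The wrist picture shows the handle's centre line at column 318 and the rod running down to row 415, with nothing near the fingers. That puts the grip at (0.435, 0.2747) with yaw -0.027, so I'll descend and grasp.

>>> send_rows:
  commands:
    - [0,3,35,0,0,0]
    - [0,0,35,0,0,0]
    - [0,0,35,0,0,0]
    - [0,0,30,0,0,0]
    - [0,0,24,0,0,0]

```text
time: 2.9
tcp_pos: [0.432, 0.2765, 0.039]
orientation: [-0.049, -3.139, 0.001]
contact_force: [-0.1, 0.4, -0.4]
opening: 1.003
grip_force: 0.0
```

>>> send_rows:
  commands:
    - [0,0,0,0,0,0]
    - [0,0,0,0,0,0]
    - [0,0,0,0,0,0]
    - [0,0,0,0,0,0]
    - [0,0,0,0,0,0]
  claw: 0

```text
time: 3.32
tcp_pos: [0.4348, 0.2766, 0.0435]
orientation: [0.051, 3.138, 0.003]
contact_force: [-0.1, -1.6, -0.4]
opening: 0.304
grip_force: 0.3
```

>>> send_rows:
  commands:
    - [0,0,0,0,0,0]
    - [0,0,0,0,0,0]
    - [0,0,0,0,0,0]
    - [0,0,0,0,0,0]
    - [0,0,0,0,0,0]

```text
time: 3.73
tcp_pos: [0.4349, 0.2766, 0.0435]
orientation: [0.052, 3.138, 0.003]
contact_force: [-1.1, 0.5, 6.5]
opening: 0.271
grip_force: 59.5
```

>>> send_rows:
  commands:
    - [0,0,-5,0,0,0]
    - [0,0,-10,0,0,0]
    - [0,0,-20,0,0,0]
    - [0,0,-25,0,0,0]
    - [0,0,-30,0,0,0]

```text
time: 4.15
tcp_pos: [0.4329, 0.2753, 0.1317]
orientation: [-0.052, -3.139, 0.002]
contact_force: [-0.4, 0.2, -1.1]
opening: 0.268
grip_force: 58.8
```

Run:
```python
from h import *
s=monitor.observe(); print({k:np.round(s[k],3) for k in("tcp_pos","orientation","contact_force","wrist_torque","opening","grip_force")})
print(plan([.46,.24,.33],None,5)); print(plan([.531,-.016,.33],down(np.pi-.17),15,p0=np.array([.46,.24,.33])))
```

```text
{'tcp_pos': array([0.433, 0.275, 0.132]), 'orientation': array([-5.200e-02, -3.139e+00,  2.000e-03]), 'contact_force': array([-0.353,  0.2  , -1.053]), 'wrist_torque': array([ 0.033, -0.007,  0.085]), 'opening': np.float64(0.268), 'grip_force': np.float64(58.827)}
[[-5.6, -6.9, -39.7, 0.0, 0.0, 0.0], [-5.6, -6.9, -39.7, 0.0, 0.0, 0.0], [-5.6, -6.9, -39.7, 0.0, 0.0, 0.0], [-5.6, -6.9, -39.7, 0.0, 0.0, 0.0], [-5.6, -6.9, -39.7, 0.0, 0.0, 0.0]]
[[-5.3, -16.9, 0.0, -0.0, -0.0, 0.5], [-5.4, -16.9, 0.0, -0.0, -0.0, 0.5], [-5.6, -16.8, 0.0, -0.0, -0.0, 0.5], [-5.8, -16.7, 0.0, -0.0, -0.0, 0.5], [-5.9, -16.7, 0.0, -0.0, -0.0, 0.5], [-6.1, -16.6, 0.0, -0.0, -0.0, 0.5], [-6.2, -16.6, 0.0, -0.0, -0.0, 0.5], [-6.4, -16.5, 0.0, -0.0, -0.0, 0.5], [-6.5, -16.5, 0.0, -0.0, -0.0, 0.5], [-6.7, -16.4, 0.0, -0.0, -0.0, 0.5], [-6.8, -16.3, 0.0, -0.0, -0.0, 0.5], [-7.0, -16.3, 0.0, -0.0, -0.0, 0.5], [-7.1, -16.2, 0.0, -0.0, -0.0, 0.5], [-7.3, -16.2, 0.0, -0.0, -0.0, 0.5], [-7.4, -16.1, 0.0, -0.0, -0.0, 0.5]]
```

>>> send_rows:
  commands:
    - [-5.6,-6.9,-39.7,0,0,0]
    - [-5.6,-6.9,-39.7,0,0,0]
    - [-5.6,-6.9,-39.7,0,0,0]
    - [-5.6,-6.9,-39.7,0,0,0]
    - [-5.6,-6.9,-39.7,0,0,0]

```text
time: 4.57
tcp_pos: [0.4601, 0.2397, 0.3327]
orientation: [0.052, 3.14, 0.001]
contact_force: [1.5, 0.2, -1.7]
opening: 0.268
grip_force: 58.9
```

>>> send_rows:
  commands:
    - [-8.0,-25.4,0,0,0,0.8]
    - [-8.3,-25.2,0,0,0,0.8]
    - [-8.6,-25.1,0,0,0,0.8]
    - [-9,-25,0,0,0,0.8]
    - [-9.3,-24.9,0,0,0,0.8]

```text
time: 4.98
tcp_pos: [0.4959, 0.1111, 0.3307]
orientation: [0.162, 3.137, 0.0]
contact_force: [0.4, 0.1, -1.2]
opening: 0.269
grip_force: 59.0
```

>>> send_rows:
  commands:
    - [-9.7,-24.7,0,0,0,0.8]
    - [-10,-24.6,0,0,0,0.8]
    - [-10.4,-24.5,0,0,0,0.8]
    - [-10.7,-24.4,0,0,0,0.8]
    - [-11,-24.2,0,0,0,0.8]

```text
time: 5.4
tcp_pos: [0.5313, -0.0171, 0.3306]
orientation: [0.272, 3.129, 0.0]
contact_force: [-0.0, -0.5, -0.9]
opening: 0.273
grip_force: 59.0
```

>>> send_rows:
  commands:
    - [0,0,0,0,0,0]
    - [0,0,0,0,0,0]
    - [0,0,0,0,0,0]
    - [0,0,0,0,0,0]
    - [0,0,0,0,0,0]

```text
time: 5.82
tcp_pos: [0.5313, -0.0148, 0.3302]
orientation: [0.268, 3.13, 0.0]
contact_force: [0.5, -0.1, -2.0]
opening: 0.274
grip_force: 59.0
```

Run:
```python
from h import *
np.set_printoptions(precision=4,suppress=True)
s=monitor.observe(); Rt=R.from_rotvec(s["orientation"]); print(s["tcp_pos"],s["contact_force"],s["wrist_torque"],Rt.as_matrix()[:,0])
H=s["tcp_pos"]+Rt.apply([-.14,0,.0115]); tip=s["tcp_pos"]+Rt.apply([-.14,0,.0275]); top=s["tcp_pos"]+Rt.apply([-.14,0,-.0165]); print("H",H)
ims=[]
rs={}
for n in("scene","side"):
    im=cams.snapshot(n)[:,:,::-1].copy()
    for q in("flap_eye","pole_hook"):
        for r in spotter.pinpoint(q,n)[:1]: print(n,q,r["p"],np.round(r["centre"],1)); rs.setdefault(q,[]).append(ray(n,r["centre"]))
    print("pred H",proj(n,H),"tip",proj(n,tip))
    c=proj(n,[.669,-.04,.275]).astype(int); x0,y0=c-[66,66]; t=cv2.resize(im[y0:y0+132,x0:x0+132],(396,396),interpolation=cv2.INTER_CUBIC)
    for P in(H,tip): cv2.circle(t,tuple(int(v) for v in(proj(n,P)-[x0,y0])*3+1),2,(255,0,255),-1)
    print(n,"crop origin",x0,y0); ims.append(t)
for q,r in rs.items():
    if len(r)>1: print(q,tri(r))
cv2.imwrite("pics/h1.png",np.hstack(ims))
```

```text
[ 0.5313 -0.0148  0.3302] [ 0.4731 -0.0874 -2.0441] [0.0498 0.0394 0.0426] [-0.9854  0.1702 -0.0004]
H [ 0.6693 -0.0386  0.3187]
scene flap_eye 0.56 [291.9 259.1]
scene pole_hook 0.74 [294.2 231. ]
pred H [292.9938 229.6217] tip [293.2658 236.2617]
scene crop origin 227 181
side flap_eye 0.86 [375.6 234. ]
side pole_hook 0.98 [384.1 202.2]
pred H [381.4764 204.5499] tip [380.5939 211.8962]
side crop origin 312 158
flap_eye (array([ 0.6687, -0.0404,  0.2488]), [np.float64(0.004446008321920301), np.float64(0.004446008321920319)])
pole_hook (array([ 0.6726, -0.0342,  0.3207]), [np.float64(0.0007558498344950072), np.float64(0.0007558498344951751)])
```

View pics/h1.png

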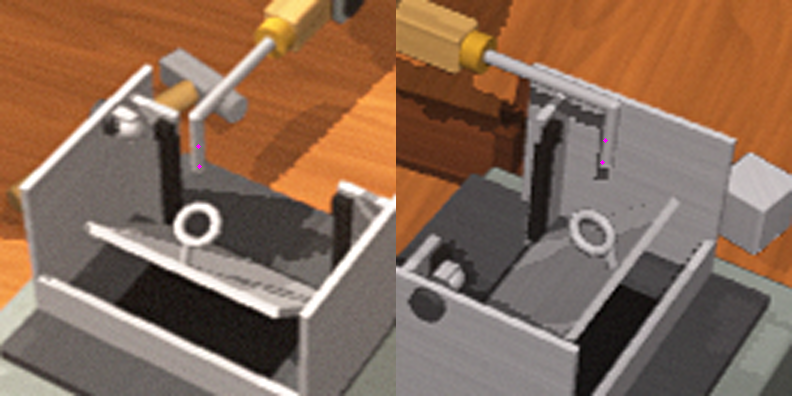

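The prong hangs above the eye. The eye centre is at scene (292.7,255.7) and side (377.3,235), and the prong tip is near scene (293,238) and side (381,217). I'll work out the difference between the two.

Run:
```python
from h import *
np.set_printoptions(precision=4,suppress=True)
e=tri([ray("scene",(292.7,255.7)),ray("side",(377.3,235))]); t=tri([ray("scene",(293,238.3)),ray("side",(381.5,217))])
print(e,t)
s=monitor.observe(); Rt=R.from_rotvec(s["orientation"]); print("tip model",s["tcp_pos"]+Rt.apply([-.14,0,.0275]))
h=tri([ray("scene",(294.2,231)),ray("side",(384.1,202.2))])[0]
for p in(t[0],h): print("delta in pole axes (fwd,right(tool y..),down)",Rt.inv().apply(e[0]-p)*1000)
# eye px if prong moves: view of the eye
```

```text
(array([ 0.6691, -0.0415,  0.2525]), [np.float64(2.5497908407077713e-05), np.float64(2.5497908406793144e-05)]) (array([ 0.6707, -0.0402,  0.2958]), [np.float64(0.0023265206369183504), np.float64(0.002326520636918476)])
tip model [ 0.6694 -0.0394  0.3023]
delta in pole axes (fwd,right(tool y..),down) [ 1.3586 -1.4983 43.333 ]
delta in pole axes (fwd,right(tool y..),down) [ 2.2952 -7.7207 68.2687]
```

>>> send_rows:
  commands:
    - [0.5,-1.5,10,0,0,0]
    - [0.5,-1.5,10,0,0,0]
    - [0,0,10,0,0,0]
    - [0,0,4,0,0,0]
    - [0,0,0,0,0,0]

```text
time: 6.53
tcp_pos: [0.5294, -0.0185, 0.2936]
orientation: [-0.271, -3.126, -0.0]
contact_force: [-0.6, -0.7, -1.7]
opening: 0.269
grip_force: 59.1
```

Run:
```python
from h import *
np.set_printoptions(precision=4,suppress=True)
s=monitor.observe(); Rt=R.from_rotvec(s["orientation"]); print(s["tcp_pos"],s["contact_force"],s["wrist_torque"])
tip=s["tcp_pos"]+Rt.apply([-.14,0,.0275]); print("tip",tip)
ims=[]
for n in("scene","side"):
    im=cams.snapshot(n)[:,:,::-1].copy()
    for q in("flap_eye","pole_hook"):
        for r in spotter.pinpoint(q,n)[:1]: print(n,q,r["p"],np.round(r["centre"],1))
    c=proj(n,[.669,-.04,.265]).astype(int); x0,y0=c-[33,33]; t=cv2.resize(im[y0:y0+66,x0:x0+66],(396,396),interpolation=cv2.INTER_CUBIC)
    cv2.circle(t,tuple(int(v) for v in(proj(n,tip)-[x0,y0])*6+3),2,(255,0,255),-1)
    print(n,"crop origin",x0,y0); ims.append(t)
cv2.imwrite("pics/h2.png",np.hstack(ims))
```

```text
[ 0.5294 -0.0185  0.2936] [-0.613  -0.6608 -1.6674] [-0.0051  0.0828 -0.0259]
tip [ 0.6672 -0.0426  0.2656]
scene flap_eye 0.92 [291.5 258.8]
scene pole_hook 0.63 [293.3 246.9]
scene crop origin 260 218
side flap_eye 0.69 [378.1 236.5]
side pole_hook 0.92 [377.7 221. ]
side crop origin 345 196
```

View pics/h2.png

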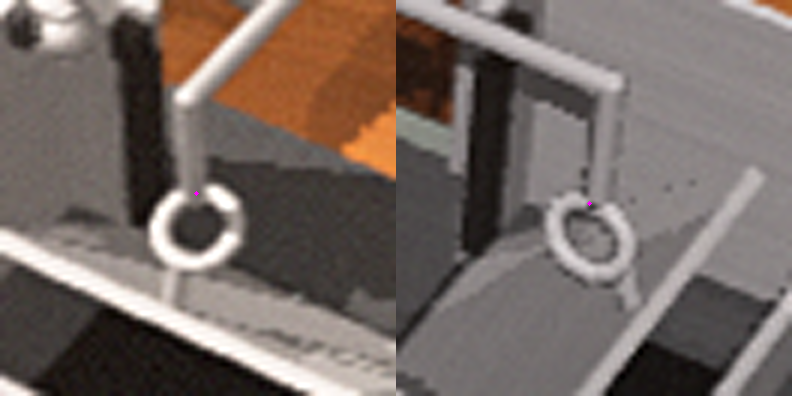

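In both views the prong's axis, extended downward, passes through the ring centre: scene (197,227) and side (592,238) in the crop. I'll lower it gently.

>>> send_rows:
  commands:
    - [0,0,2,0,0,0]
    - [0,0,2,0,0,0]
    - [0,0,2,0,0,0]
    - [0,0,2,0,0,0]
    - [0,0,2,0,0,0]

```text
time: 7.25
tcp_pos: [0.53, -0.0185, 0.2854]
orientation: [-0.271, -3.13, -0.0]
contact_force: [-0.1, -0.3, -1.4]
opening: 0.268
grip_force: 59.1
```

>>> send_rows:
  commands:
    - [0,0,2,0,0,0]
    - [0,0,2,0,0,0]
    - [0,0,2,0,0,0]
    - [0,0,0,0,0,0]
    - [0,0,0,0,0,0]

```text
time: 7.67
tcp_pos: [0.53, -0.0185, 0.2797]
orientation: [-0.271, -3.13, -0.0]
contact_force: [-1.1, -0.3, -2.0]
opening: 0.269
grip_force: 59.1
```

>>> send_rows:
  commands:
    - [0,0,2.5,0,0,0]
    - [0,0,2.5,0,0,0]
    - [0,0,2.5,0,0,0]
    - [0,0,2.5,0,0,0]
    - [0,0,2.5,0,0,0]

```text
time: 8.08
tcp_pos: [0.53, -0.0185, 0.2669]
orientation: [-0.271, -3.13, -0.0]
contact_force: [-0.2, 0.3, -2.2]
opening: 0.273
grip_force: 59.1
```

Run:
```python
from h import *
np.set_printoptions(precision=4,suppress=True)
s=monitor.observe(); Rt=R.from_rotvec(s["orientation"]); print(s["tcp_pos"],s["contact_force"],s["wrist_torque"])
print("tip",s["tcp_pos"]+Rt.apply([-.14,0,.0275]))
ims=[]
for n in("scene","side"):
    im=cams.snapshot(n)[:,:,::-1].copy()
    c=proj(n,[.669,-.04,.265]).astype(int); x0,y0=c-[33,33]; ims.append(cv2.resize(im[y0:y0+66,x0:x0+66],(396,396),interpolation=cv2.INTER_CUBIC))
cv2.imwrite("pics/h3.png",np.hstack(ims))
# arc plan: TCP displacement in tool frame vs lean
def eye(th): return np.array([-.028*np.cos(th)+.11*np.sin(th),.11*np.cos(th)+.028*np.sin(th)])
for th in np.arange(.85,-.13,-.05): print(round(th,2),(eye(th)-eye(.85))*1000)
```

```text
[ 0.53   -0.0185  0.2669] [-0.2259  0.2572 -2.2078] [0.028  0.0401 0.0338]
tip [ 0.6679 -0.0425  0.2394]
0.85 [0. 0.]
0.8 [-4.7599  3.0897]
0.75 [-9.6683  5.9377]
0.7 [-14.713    8.5367]
0.65 [-19.8812  10.8804]
0.6 [-25.16    12.9629]
0.55 [-30.5364  14.7789]
0.5 [-35.9968  16.324 ]
0.45 [-41.5276  17.5942]
0.4 [-47.115   18.5864]
0.35 [-52.745   19.2981]
0.3 [-58.4035  19.7276]
0.25 [-64.0764  19.8737]
0.2 [-69.7496  19.7361]
0.15 [-75.4087  19.3151]
0.1 [-81.0398  18.6118]
0.05 [-86.6286  17.6279]
-0.0 [-92.1613  16.366 ]
-0.05 [-97.624   14.8291]
-0.1 [-103.0031   13.0211]
```

View pics/h3.png

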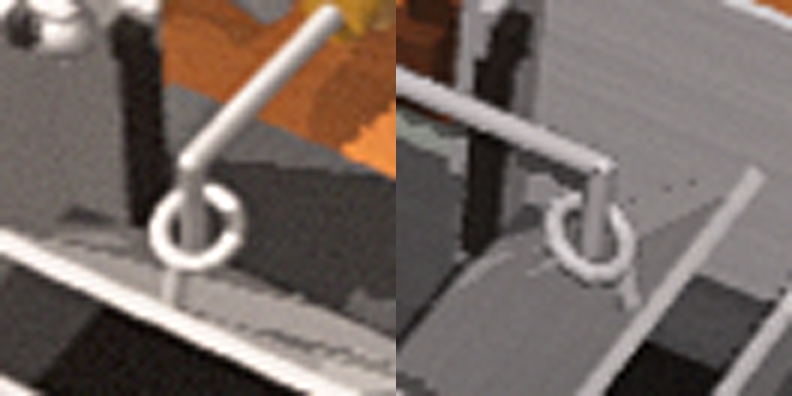

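The prong is inside the ring in both views. I'll seat it slightly deeper, then pull along the arc.

>>> send_rows:
  commands:
    - [2,0,1.5,0,0,0]
    - [2,0,1.5,0,0,0]
    - [2.4,0,-1.5,0,0,0]
    - [2.4,0,-1.5,0,0,0]
    - [2.4,0,-1.5,0,0,0]

```text
time: 8.6
tcp_pos: [0.5188, -0.0165, 0.2691]
orientation: [0.27, 3.129, 0.0]
contact_force: [1.3, -0.4, -1.9]
opening: 0.271
grip_force: 59.0
```

>>> send_rows:
  commands:
    - [2.5,0,-1.5,0,0,0]
    - [2.5,0,-1.3,0,0,0]
    - [2.5,0,-1.3,0,0,0]
    - [2.5,0,-1.2,0,0,0]
    - [2.5,0,-1.1,0,0,0]

```text
time: 9.02
tcp_pos: [0.5064, -0.0144, 0.2754]
orientation: [0.271, 3.13, 0.0]
contact_force: [1.8, -0.9, -2.6]
opening: 0.27
grip_force: 59.0
```

>>> send_rows:
  commands:
    - [3,0,-1.2,0,0,0]
    - [3,0,-1.1,0,0,0]
    - [3,0,-1,0,0,0]
    - [3,0,-0.9,0,0,0]
    - [3,0,-0.9,0,0,0]

```text
time: 9.43
tcp_pos: [0.4916, -0.0118, 0.2804]
orientation: [0.271, 3.13, 0.0]
contact_force: [2.0, -0.2, -2.7]
opening: 0.27
grip_force: 59.0
```

>>> send_rows:
  commands:
    - [3,0,-0.8,0,0,0]
    - [3,0,-0.7,0,0,0]
    - [3,0,-0.6,0,0,0]
    - [3,0,-0.5,0,0,0]
    - [3,0,-0.4,0,0,0]

```text
time: 9.85
tcp_pos: [0.4768, -0.0093, 0.2833]
orientation: [0.271, 3.13, 0.0]
contact_force: [2.0, -0.6, -2.8]
opening: 0.27
grip_force: 58.9
```

Run:
```python
from h import *
np.set_printoptions(precision=4,suppress=True)
s=monitor.observe(); Rt=R.from_rotvec(s["orientation"]); print(s["tcp_pos"],s["contact_force"],s["wrist_torque"])
print("H",s["tcp_pos"]+Rt.apply([-.14,0,.0115]))
r={}
for n in("scene","side"):
    im=cams.snapshot(n)
    for q in("flap_eye","pole_hook"):
        for d in spotter.pinpoint(q,n)[:1]: print(n,q,d["p"],np.round(d["centre"],1)); r.setdefault(q,[]).append(ray(n,d["centre"]))
for q in r:
    if len(r[q])>1: print(q,tri(r[q]))
```

```text
[ 0.4768 -0.0093  0.2833] [ 2.0317 -0.6425 -2.7935] [-0.0466 -0.2478 -0.0588]
H [ 0.6147 -0.0333  0.2718]
scene flap_eye 0.64 [306.4 234.2]
scene pole_hook 0.66 [309.9 231.8]
side flap_eye 0.72 [352.1 218.9]
side pole_hook 0.65 [353.  213.4]
flap_eye (array([ 0.62  , -0.0347,  0.2663]), [np.float64(0.0001837868720026769), np.float64(0.00018378687200294424)])
pole_hook (array([ 0.6188, -0.0282,  0.2734]), [np.float64(2.208691132091955e-07), np.float64(2.2086911322047124e-07)])
```

>>> send_rows:
  commands:
    - [2,0,-0.2,0,0,0]
    - [2,0,-0.2,0,0,0]
    - [2,0,-0.1,0,0,0]
    - [2,0,-0.1,0,0,0]
    - [2,0,0,0,0,0]

```text
time: 10.57
tcp_pos: [0.4671, -0.0076, 0.2838]
orientation: [0.271, 3.13, 0.0]
contact_force: [2.6, -1.0, -3.2]
opening: 0.272
grip_force: 59.0
```

>>> send_rows:
  commands:
    - [1,0,0,0,0,0]
    - [1,0,0,0,0,0]
    - [1,0,0,0,0,0]
    - [1,0,0,0,0,0]
    - [1,0,0,0,0,0]

```text
time: 10.98
tcp_pos: [0.4622, -0.0067, 0.2838]
orientation: [-0.271, -3.13, -0.0]
contact_force: [2.5, -0.2, -2.6]
opening: 0.271
grip_force: 58.9
```

>>> send_rows:
  commands:
    - [1,0,0.1,0,0,0]
    - [1,0,0,0,0,0]
    - [1,0,0.1,0,0,0]
    - [1,0,0,0,0,0]
    - [1,0,0.1,0,0,0]

```text
time: 11.4
tcp_pos: [0.4573, -0.0058, 0.2836]
orientation: [0.271, 3.13, 0.0]
contact_force: [3.4, -0.3, -3.3]
opening: 0.27
grip_force: 58.9
```

>>> send_rows:
  commands:
    - [1,0,0.1,0,0,0]
    - [1,0,0.1,0,0,0]
    - [1,0,0.1,0,0,0]
    - [0.7,0,0.1,0,0,0]
    - [0.7,0,0.1,0,0,0]

```text
time: 11.82
tcp_pos: [0.4535, -0.0051, 0.283]
orientation: [0.271, 3.128, 0.0]
contact_force: [7.3, -1.7, -4.8]
opening: 0.271
grip_force: 58.9
```

>>> send_rows:
  commands:
    - [0.6,0,0.1,0,0,0]
    - [0.6,0,0.1,0,0,0]
    - [0.6,0,0.1,0,0,0]
    - [0.6,0,0.1,0,0,0]
    - [0.6,0,0.1,0,0,0]

```text
time: 12.23
tcp_pos: [0.4506, -0.0047, 0.2825]
orientation: [0.271, 3.128, 0.0]
contact_force: [6.9, -2.0, -4.5]
opening: 0.273
grip_force: 58.9
```

>>> send_rows:
  commands:
    - [0.6,0,0.1,0,0,0]
    - [0.6,0,0.1,0,0,0]
    - [0.6,0,0.1,0,0,0]
    - [0.6,0,0.1,0,0,0]
    - [0.6,0,0.1,0,0,0]

```text
time: 12.65
tcp_pos: [0.4471, -0.004, 0.2821]
orientation: [0.271, 3.13, 0.0]
contact_force: [2.0, -0.5, -2.6]
opening: 0.27
grip_force: 59.0
```

>>> send_rows:
  commands:
    - [0.5,0,0.1,0,0,0]
    - [0.5,0,0.1,0,0,0]
    - [0.5,0,0.1,0,0,0]
    - [0.5,0,0.1,0,0,0]
    - [0.5,0,0.1,0,0,0]

```text
time: 13.07
tcp_pos: [0.4452, -0.0037, 0.2817]
orientation: [0.271, 3.128, 0.0]
contact_force: [7.6, -1.6, -3.7]
opening: 0.269
grip_force: 59.0
```

Run:
```python
from h import *
np.set_printoptions(precision=4,suppress=True)
s=monitor.observe(); Rt=R.from_rotvec(s["orientation"]); print(s["tcp_pos"],s["contact_force"],s["wrist_torque"])
H=s["tcp_pos"]+Rt.apply([-.14,0,.0115]); print("H",H)
ims=[]; r={}
for n in("scene","side"):
    im=cams.snapshot(n)[:,:,::-1].copy()
    for q in("flap_eye","pole_hook"):
        for d in spotter.pinpoint(q,n)[:1]: print(n,q,d["p"],np.round(d["centre"],1)); r.setdefault(q,[]).append(ray(n,d["centre"]))
    c=proj(n,H).astype(int); x0,y0=c-[50,50]; print(x0,y0); ims.append(cv2.resize(im[y0:y0+100,x0:x0+100],(400,400),interpolation=cv2.INTER_CUBIC))
for q in r:
    if len(r[q])>1: print(q,tri(r[q]))
cv2.imwrite("pics/h4.png",np.hstack(ims))
```

```text
[ 0.4452 -0.0037  0.2817] [ 7.6203 -1.5579 -3.7337] [-0.2009 -1.1468 -0.0119]
H [ 0.5831 -0.0277  0.2705]
scene flap_eye 0.59 [314.8 222.8]
scene pole_hook 0.75 [315.5 224.1]
267 171
side flap_eye 0.81 [335.3 211.4]
side pole_hook 0.86 [333.9 209.6]
283 159
flap_eye (array([ 0.5875, -0.031 ,  0.2691]), [np.float64(0.00032793641021762953), np.float64(0.0003279364102174145)])
pole_hook (array([ 0.5856, -0.0288,  0.2679]), [np.float64(0.0029586937215896236), np.float64(0.0029586937215896644)])
```

View pics/h4.png

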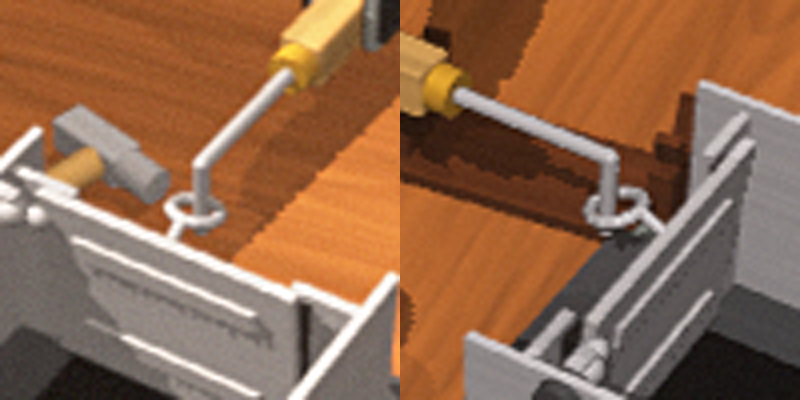

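The flap is nearly upright with the prong still in the ring at (200,210). The force peaked at 7.3 N, fell to 2 and is now rising again, so it has probably clicked against the frame. I'll ease off to test that.

>>> send_rows:
  commands:
    - [-0.8,0,0,0,0,0]
    - [-0.8,0,0,0,0,0]
    - [-0.8,0,0,0,0,0]
    - [-0.8,0,0,0,0,0]
    - [0,0,0,0,0,0]

```text
time: 13.78
tcp_pos: [0.4478, -0.0041, 0.2816]
orientation: [-0.27, -3.13, -0.0]
contact_force: [-0.9, -0.2, -1.1]
opening: 0.271
grip_force: 59.2
```

>>> send_rows:
  commands:
    - [-0.8,0,0,0,0,0]
    - [-0.8,0,0,0,0,0]
    - [0,0,0,0,0,0]
    - [0,0,0,0,0,0]
    - [0,0,0,0,0,0]

```text
time: 14.2
tcp_pos: [0.4494, -0.0044, 0.2816]
orientation: [-0.271, -3.13, -0.0]
contact_force: [0.2, 0.8, -1.6]
opening: 0.272
grip_force: 59.2
```

Run:
```python
from h import *
np.set_printoptions(precision=4,suppress=True)
s=monitor.observe(); Rt=R.from_rotvec(s["orientation"]); print(s["tcp_pos"],s["contact_force"],s["wrist_torque"])
H=s["tcp_pos"]+Rt.apply([-.14,0,.0115]); ims=[]
for n in("scene","side"):
    im=cams.snapshot(n)[:,:,::-1].copy()
    for q in("flap_eye","pole_hook"):
        for d in spotter.pinpoint(q,n)[:1]: print(n,q,d["p"],np.round(d["centre"],1))
    x0,y0={"scene":(290,197),"side":(313,185)}[n]; ims.append(cv2.resize(im[y0:y0+50,x0:x0+50],(400,400),interpolation=cv2.INTER_CUBIC))
cv2.imwrite("pics/h5.png",np.hstack(ims))
```

```text
[ 0.4494 -0.0044  0.2816] [ 0.1932  0.7552 -1.6031] [0.072  0.0319 0.0222]
scene pole_hook 0.63 [315.3 225.5]
side flap_eye 0.9 [337.9 212.1]
```

View pics/h5.png

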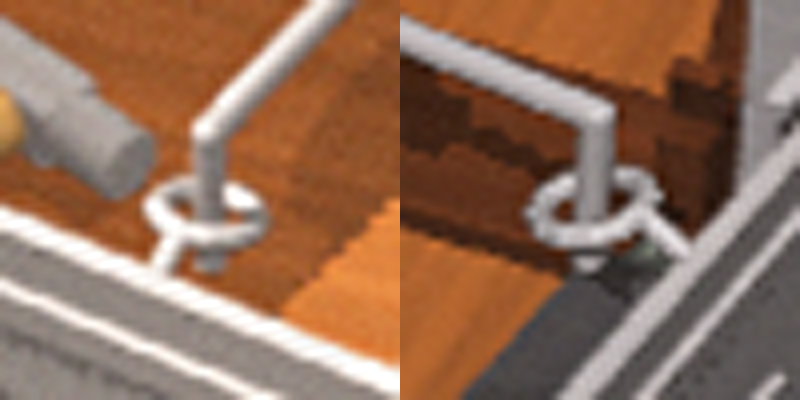

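The prong stands free in the middle of the ring and the flap stays shut with no load on it. I'll lift straight up.

>>> send_rows:
  commands:
    - [0,0,-2,0,0,0]
    - [0,0,-3,0,0,0]
    - [0,0,-3,0,0,0]
    - [0,0,-3,0,0,0]
    - [0,0,-3,0,0,0]

```text
time: 14.92
tcp_pos: [0.4495, -0.0045, 0.2961]
orientation: [0.271, 3.129, 0.0]
contact_force: [0.1, -1.1, -1.8]
opening: 0.272
grip_force: 59.2
```

>>> send_rows:
  commands:
    - [0,0,-4,0,0,0]
    - [0,0,-6,0,0,0]
    - [0,0,-10,0,0,0]
    - [0,0,-15,0,0,0]
    - [0,0,-15,0,0,0]

```text
time: 15.33
tcp_pos: [0.4493, -0.0045, 0.3468]
orientation: [-0.271, -3.13, -0.0]
contact_force: [0.4, -0.0, -1.9]
opening: 0.269
grip_force: 59.2
```

Run:
```python
from h import *
np.set_printoptions(precision=4,suppress=True)
s=monitor.observe(); Rt=R.from_rotvec(s["orientation"]); print(s["tcp_pos"],s["contact_force"],s["wrist_torque"])
H=s["tcp_pos"]+Rt.apply([-.14,0,.0115]); print(H); r={}
for n in("scene","side"):
    cams.snapshot(n)
    for q in("flap_eye","pole_hook"):
        for d in spotter.pinpoint(q,n)[:1]: print(n,q,d["p"],np.round(d["centre"],1)); r.setdefault(q,[]).append(ray(n,d["centre"]))
for q in r:
    if len(r[q])>1: print(q,tri(r[q]))
g=R.from_rotvec([.052,3.138,.003]); p1=np.array([.4349,.2766,.20])
g=down(np.pi-.03)
print(plan([.4349,.2766,.345],g,12));
```

```text
[ 0.4493 -0.0045  0.3468] [ 0.3642 -0.0443 -1.904 ] [0.0147 0.0521 0.0109]
[ 0.5872 -0.0285  0.3353]
scene flap_eye 0.69 [313.9 225.4]
scene pole_hook 0.55 [314.3 199.3]
side flap_eye 0.69 [337.7 212.4]
side pole_hook 0.86 [336.4 179.7]
flap_eye (array([ 0.5923, -0.0305,  0.2673]), [np.float64(0.0009722128790608469), np.float64(0.0009722128790607459)])
pole_hook (array([ 0.5884, -0.0289,  0.3331]), [np.float64(0.004594401523532787), np.float64(0.004594401523532675)])
[[5.2, 22.9, -0.0, 0.0, -0.0, -0.7], [4.9, 22.9, -0.0, 0.0, -0.0, -0.7], [4.7, 23.0, -0.0, 0.0, -0.0, -0.7], [4.4, 23.0, -0.0, 0.0, -0.0, -0.7], [4.1, 23.1, -0.0, 0.0, -0.0, -0.7], [3.8, 23.1, -0.0, 0.0, -0.0, -0.7], [3.6, 23.2, -0.0, 0.0, -0.0, -0.7], [3.3, 23.2, -0.0, 0.0, -0.0, -0.7], [3.0, 23.3, -0.0, 0.0, -0.0, -0.7], [2.7, 23.3, -0.0, 0.0, -0.0, -0.7], [2.5, 23.3, -0.0, 0.0, -0.0, -0.7], [2.2, 23.3, -0.0, 0.0, -0.0, -0.7]]
```

>>> send_rows:
  commands:
    - [5.2,22.9,0,0,0,-0.7]
    - [4.9,22.9,0,0,0,-0.7]
    - [4.7,23,0,0,0,-0.7]
    - [4.4,23,0,0,0,-0.7]
    - [4.1,23.1,0,0,0,-0.7]

```text
time: 16.05
tcp_pos: [0.4429, 0.1136, 0.3446]
orientation: [-0.174, -3.135, 0.0]
contact_force: [0.8, -0.9, -2.0]
opening: 0.273
grip_force: 59.3
```

>>> send_rows:
  commands:
    - [3.8,23.1,0,0,0,-0.7]
    - [3.6,23.2,0,0,0,-0.7]
    - [3.3,23.2,0,0,0,-0.7]
    - [3,23.3,0,0,0,-0.7]
    - [2.7,23.3,0,0,0,-0.7]

```text
time: 16.47
tcp_pos: [0.4366, 0.2309, 0.3445]
orientation: [-0.078, -3.139, 0.001]
contact_force: [-0.7, -0.4, -1.7]
opening: 0.27
grip_force: 59.3
```

>>> send_rows:
  commands:
    - [2.5,23.3,0,0,0,-0.7]
    - [2.2,23.3,0,0,0,-0.7]
    - [0,0,35,0,0,0]
    - [0,0,35,0,0,0]
    - [0,0,35,0,0,0]

```text
time: 16.88
tcp_pos: [0.4339, 0.2768, 0.2383]
orientation: [-0.039, -3.141, 0.0]
contact_force: [0.5, 0.7, -2.1]
opening: 0.27
grip_force: 59.5
```

>>> send_rows:
  commands:
    - [0,0,35,0,0,0]
    - [0,0,35,0,0,0]
    - [0,0,35,0,0,0]
    - [0,0,0,0,0,0]
    - [0,0,0,0,0,0]

```text
time: 17.3
tcp_pos: [0.4333, 0.2758, 0.1339]
orientation: [-0.041, -3.137, 0.004]
contact_force: [0.6, 0.6, -0.8]
opening: 0.27
grip_force: 59.3
```

Run:
```python
from h import *
np.set_printoptions(precision=4,suppress=True)
s=monitor.observe(); Rt=R.from_rotvec(s["orientation"]); print(s["tcp_pos"],s["orientation"],s["contact_force"],s["wrist_torque"])
dz=s["tcp_pos"][2]-.0435; c=cal("wrist")
for n in("scene","side"):
    cams.snapshot(n); t=spotter.trace("pole_grip",n)[0]; ys,xs=np.nonzero(t["region"]); pc=np.c_[xs,ys]; m=pc.mean(0); d=np.linalg.svd(pc-m,full_matrices=False)[2][0]
    for q in("pole_grip","pole_hook","flap_eye"):
        for r in spotter.pinpoint(q,n)[:1]: print(n,q,round(r["p"],2),np.round(r["centre"],1),"model",proj(n,s["tcp_pos"]+Rt.apply({"pole_grip":[0,0,-.0165],"pole_hook":[-.14,0,.0115],"flap_eye":[0,0,0]}[q])))
    a=proj(n,s["tcp_pos"]+Rt.apply([.1,0,-.0165])); b=proj(n,s["tcp_pos"]+Rt.apply([-.14,0,-.0165]))
    print(n,"axis slope",d,"model",(b-a)/np.linalg.norm(b-a))
im=cams.snapshot("wrist"); cv2.imwrite("pics/w2.png",im[:,:,::-1]); print(cal("wrist")[2]-c[2])
print(plan([.4349,.2766,.0435],down(np.pi-.033),5), plan([.4349,.2766,.0435],R.from_rotvec([.052,3.138,.003]),5))
```

```text
[0.4333 0.2758 0.1339] [-0.0407 -3.1369  0.0038] [ 0.649   0.5905 -0.8182] [-0.0023  0.0271 -0.0298]
scene pole_grip 0.56 [477.5 256.3] model [479.8951 256.2135]
scene pole_hook 0.58 [461.2 314.7] model [461.619 313.336]
scene flap_eye 0.86 [311.8 225.8] model [478.3574 261.6969]
scene axis slope [-0.3067  0.9518] model [-0.312   0.9501]
side pole_grip 0.57 [318.  151.1] model [318.2625 151.8718]
side pole_hook 0.85 [376.2 176. ] model [374.9358 177.8032]
side flap_eye 0.81 [336.8 211.4] model [318.0825 157.7628]
side axis slope [0.9595 0.2816] model [0.9641 0.2657]
[-0.0011 -0.0017 -0.0014]
[[-0.1, -0.0, 18.5, 0.0, 0.0, 0.1], [-0.1, 0.0, 18.5, 0.0, 0.0, 0.1], [-0.1, 0.0, 18.5, 0.0, 0.0, 0.1], [-0.1, 0.0, 18.5, 0.0, 0.0, 0.1], [-0.1, 0.0, 18.5, 0.0, 0.0, 0.1]] [[-0.1, -0.0, 18.5, -0.0, -0.0, 0.1], [-0.0, -0.0, 18.5, -0.0, -0.0, 0.1], [-0.0, -0.0, 18.5, -0.0, -0.0, 0.1], [-0.0, -0.0, 18.5, -0.0, -0.0, 0.1], [-0.0, -0.0, 18.5, -0.0, -0.0, 0.1]]
```

View pics/w2.png

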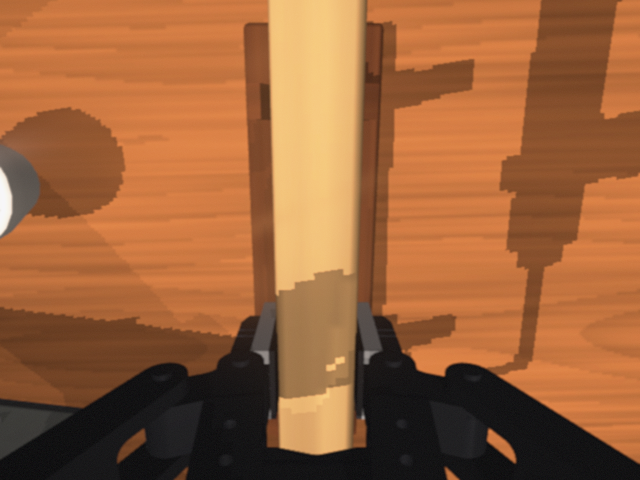

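The pole hangs straight above the rest, its handle centred between the cradle marks, and it has not slipped. I'll lower it.

>>> send_rows:
  commands:
    - [0,0,0,0,0,0.2]
    - [0,0,0,0,0,0.2]
    - [0,0,15,0,0,0]
    - [0,0,20,0,0,0]
    - [0,0,20,0,0,0]

```text
time: 18.27
tcp_pos: [0.4348, 0.2767, 0.0805]
orientation: [0.052, 3.14, 0.001]
contact_force: [0.4, -0.2, -2.0]
opening: 0.275
grip_force: 59.4
```

>>> send_rows:
  commands:
    - [0,0,10,0,0,0]
    - [0,0,5,0,0,0]
    - [0,0,0,0,0,0]
    - [0,0,0,0,0,0]
    - [0,0,0,0,0,0]

```text
time: 18.68
tcp_pos: [0.4352, 0.2769, 0.067]
orientation: [0.052, 3.139, 0.002]
contact_force: [0.6, -0.1, -0.9]
opening: 0.273
grip_force: 59.4
```

Run:
```python
from h import *
s=monitor.observe(); print(s["tcp_pos"],s["orientation"],s["contact_force"],s["wrist_torque"]); print(plan([.4349,.2766,.0435],R.from_rotvec([.052,3.138,.003]),5))
```

```text
[0.43516261 0.27693807 0.06695919] [5.16928444e-02 3.13920430e+00 1.83300753e-03] [ 0.60022229 -0.11294751 -0.92430576] [ 0.01064895  0.04085567 -0.02988183]
[[0.1, -0.1, 4.7, -0.0, -0.0, 0.0], [0.1, -0.1, 4.7, -0.0, -0.0, 0.0], [0.1, -0.1, 4.7, -0.0, -0.0, 0.0], [0.1, -0.1, 4.7, -0.0, -0.0, 0.0], [0.1, -0.1, 4.7, -0.0, -0.0, 0.0]]
```

>>> send_rows:
  commands:
    - [0.1,0,5,0,0,0]
    - [0.1,0,5,0,0,0]
    - [0,0,4,0,0,0]
    - [0,0,3,0,0,0]
    - [0,0,3,0,0,0]

```text
time: 19.1
tcp_pos: [0.4341, 0.2765, 0.0451]
orientation: [-0.052, -3.141, 0.0]
contact_force: [-0.2, -0.8, -1.5]
opening: 0.271
grip_force: 59.4
```

>>> send_rows:
  commands:
    - [0,0,1,0,0,0]
    - [0,0,1,0,0,0]
    - [0,0,0.5,0,0,0]
    - [0,0,0,0,0,0]
    - [0,0,0,0,0,0]

```text
time: 19.52
tcp_pos: [0.4345, 0.2766, 0.0435]
orientation: [0.052, 3.14, 0.001]
contact_force: [-2.0, -1.3, 2.1]
opening: 0.274
grip_force: 60.0
```

>>> send_rows:
  commands:
    - [0,0,0,0,0,0]
    - [0,0,0,0,0,0]
    - [0,0,0,0,0,0]
    - [0,0,0,0,0,0]
    - [0,0,0,0,0,0]
  claw: 1

```text
time: 19.93
tcp_pos: [0.4343, 0.2765, 0.0431]
orientation: [0.052, 3.141, 0.0]
contact_force: [-0.2, -0.2, -1.7]
opening: 0.953
grip_force: 0.0
```

>>> send_rows:
  commands:
    - [0,0,0,0,0,0]
    - [0,0,0,0,0,0]
    - [0,0,-10,0,0,0]
    - [0,0,-20,0,0,0]
    - [0,0,-30,0,0,0]

```text
time: 20.35
tcp_pos: [0.4329, 0.2757, 0.1019]
orientation: [-0.052, -3.137, 0.004]
contact_force: [1.5, 0.7, -0.7]
opening: 1.0
grip_force: 0.0
```

>>> send_rows:
  commands:
    - [0,0,-30,0,0,0]
    - [0,0,-35,0,0,0]
    - [0,0,-30,0,0,0]
    - [0,0,0,0,0,0]
    - [0,0,0,0,0,0]

```text
time: 20.77
tcp_pos: [0.4351, 0.277, 0.2011]
orientation: [0.052, 3.136, 0.004]
contact_force: [0.6, 0.4, -0.1]
opening: 1.004
grip_force: 0.0
```

Run:
```python
from h import *
np.set_printoptions(precision=4,suppress=True)
s=monitor.observe(); print(s["tcp_pos"],s["contact_force"]); c=cal("wrist"); cams.snapshot("wrist")
for r in spotter.pinpoint("pole_grip","wrist")[:1]: print(r["p"],onz("wrist",r["centre"],.06,c))
m=spotter.trace("pole_grip","wrist")[0]["region"]; ys,xs=np.nonzero(m); P=np.array([onz("wrist",(x,y),.068,c)[:2] for x,y in zip(xs[::7],ys[::7])])
for a in np.arange(.32,.60,.04):
    k=(P[:,0]>=a)&(P[:,0]<a+.04)
    if k.sum()>5: print(round(a+.02,3),P[k,1].mean().round(4))
print(P[:,0].min(),P[:,0].max())
for n in("scene","side"):
    cams.snapshot(n)
    for q in("pole_grip","pole_hook","flap_eye"):
        for r in spotter.pinpoint(q,n)[:1]: print(n,q,round(r["p"],2),np.round(r["centre"],1))
    t=spotter.trace("pole_grip",n)[0]; ys,xs=np.nonzero(t["region"]); pc=np.c_[xs,ys]; m=pc.mean(0); d=np.linalg.svd(pc-m,full_matrices=False)[2][0]
    print(np.array([m+d*k for k in(np.min((pc-m)@d),np.max((pc-m)@d))]))
```

```text
[0.4351 0.277  0.2011] [ 0.6017  0.4151 -0.0938]
0.74 [0.4395 0.2769 0.06  ]
0.34 0.2793
0.38 0.2785
0.42 0.2771
0.46 0.2756
0.5 0.2744
0.54 0.2726
0.58 0.2721
0.3214478802433058 0.5761846894650211
scene pole_grip 0.78 [471.5 284.7]
scene pole_hook 0.88 [454.6 345.1]
scene flap_eye 0.91 [315.  225.4]
[[484.3061 250.1025]
 [451.5791 347.8591]]
side pole_grip 0.83 [314.6 182.5]
side flap_eye 0.86 [333.9 211.2]
[[274.0997 169.6802]
 [346.8838 192.3726]]
```

The pole is within about 2 mm of where it lay. I'll check that it is seated and centred on the board by comparing with the first wrist picture.

Run:
```python
from h import *
im=cams.snapshot("wrist")[:,:,::-1].copy(); cv2.imwrite("pics/w3.png",im)
for f in("w1","w3"):
    a=cv2.imread(f"pics/{f}.png").astype(int)
    for rows in((60,80),(140,160),(180,200),(230,250),(270,290)):
        l=a[rows[0]:rows[1]].mean(0); g=l[:,1]; h=np.nonzero(g>150)[0]; h=h[(h>270)&(h<370)]
        d=np.nonzero(l[:,2]<150)[0]; d=d[(d>240)&(d<390)]
        gr=np.abs(np.gradient(cv2.GaussianBlur(g[None].astype(np.float32),(5,1),0)[0])); pk=[i for i in range(240,390) if gr[i]>3.5 and gr[i]==gr[i-4:i+5].max()]
        print(f,rows,"handle",h.min(),h.max(),"edges",pk)
```

```text
w1 (60, 80) handle 298 336 edges [263, 297, 337, 351, 373]
w1 (140, 160) handle 299 335 edges [266, 298, 336, 352, 370]
w1 (180, 200) handle 300 334 edges [267, 299, 336, 350, 369]
w1 (230, 250) handle 301 335 edges [269, 300, 335, 349, 368]
w1 (270, 290) handle 302 334 edges [270, 301, 335, 367, 376, 382]
w3 (60, 80) handle 297 334 edges [257, 297, 335, 350, 369]
w3 (140, 160) handle 298 333 edges [260, 297, 334, 350, 366]
w3 (180, 200) handle 298 332 edges [262, 298, 333, 347, 365]
w3 (230, 250) handle 299 332 edges [264, 298, 333, 348, 364]
w3 (270, 290) handle 299 331 edges [265, 298, 332, 355, 363, 372, 379]
```

```bash
python3 -c "
from rig import ticket; print(ticket.job_done())"
```

```text
the job is handed in; nothing more can be done
None
```

The flap is clicked shut and holding by itself, with a highest measured pull of about 8 N, and the pole is back in its rest within about 2–3 mm of where it lay. The job was handed in at about 21 s; no verdict came back.

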